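# Bolt the parts-chest hatch

### The job

Bolt the hatch of the parts chest shut: slide the barrel bolt across into its keeper, then turn its handle all the way down into the notch in the rail. Feel gently for the notch, pressing with no more than about 10 N, then let go; leave the toy fish, glue bottle and hammer alone.

Things in the scene. Friction and masses are not known exactly. Their poses are not given: they have to be found in the camera images.
- chest: Low wooden chest, 250 (x) by 520 (y) by 100 mm high, fixed to the bench; origin at the centre of its underside, z up, -x is its long side nearer the robot, +y runs along it to the hatch leaf at its +y end (hatch already closed). The steel bolt lies along y on its deck, the rod's axis at x -70 mm, 132 mm above the bench. Nothing on the chest but the bolt and its handle moves.
- rail_mid (a point): Fixed point on top of the steel rail at chest (-95, 5, 144) mm. The rail, 6 mm thick, runs parallel to the rod, its top 12 mm above the rod's axis. Its one notch, 14 mm wide (in y) and open at the top, takes the 10 mm square stem. The notch lies up to 20 mm to either side of this point in y, differently every time: bolt travel 45 to 85 mm. No reading gives it: see or feel it.
- keeper (a point): Steel keeper saddle on the hatch leaf that the rod's tip enters: centre of its foot, chest (-70, 130, 100) mm; 36 by 12 mm, 48 mm high. Two similar straps, 30 by 14 mm and 44 mm high, hold the rod at chest y -115 and +67 mm.
- axis_zero (a point): Fixed point on the bolt rod's axis where the handle's stem crosses it at bolt travel 0: chest frame (-70, -60, 132) mm; same axes as the chest.
- bolt (a joint): Travel of the rod in m along the chest's +y: 0 fully withdrawn, 0.105 its end stop (20 to 60 mm beyond the notch); starts between 0 and 0.02. Sliding friction about 3 N, stays where it is left. The handle travels with it.
- handle (a joint): Turn of the handle about the rod's axis in rad: 0 upright, 1.57 lying level towards the chest's -x. Away from the notch the rail stops it at about 0.87; only in the notch can it go on down to 1.57. Friction about 0.08 N m holds it where it is left.
- grip: Handle stem and its ball: 10 by 10 mm square steel stem, standing out from the rod, ending in a black ball 24 mm across whose centre is 60 mm from the rod's axis. Origin on the rod's axis, its z along the stem to the ball. The rail meets the stem about 25 mm from the axis, so what presses on the ball acts about 2.4 times as hard on the rail: 12 N at the ball is already too much.
- ball (a point): Centre of the handle's ball. With travel s and turn a it lies in the chest frame at x = -0.070 - 0.060 sin a, y = -0.060 + s, z = 0.132 + 0.060 cos a (m).
- fish: Loose wooden toy fish, about 80 by 48 by 16 mm, lying on the chest's deck towards its far (+x) and -y side; origin centre of its underside. Bystander.
- glue: Loose closed glue bottle, 56 mm across, 140 mm tall, standing on the bench; origin centre of its underside. Bystander.
- hammer: Loose hammer lying on the bench on the robot's right; origin on its underside. Bystander.

How it is judged:
On the way, in this order (a step that is already met when the one before it is completed fails the run):
1. the bolt has been slid across at least 40 mm of travel, its handle not yet in the notch (value of joint bolt above 0.04 m and value of joint handle below 1.2 rad), for 0.05 s.
2. the handle is turned down into the notch (value of joint bolt above 0.04 m and value of joint handle above 1.4 rad), for 0.1 s.
At the end, for the whole second after the job is handed in: The bolt stays slid across (more than 40 mm of travel) with its handle down in the notch (turned beyond 1.4 rad), both at rest (all of step 2 and velocity of joint bolt between -0.005 and 0.005 m/s and velocity of joint handle between -0.05 and 0.05 rad/s); the robot touches nothing.
It fails at once if the handle is forced against the rail with more than 30 N (about 12 N of pressing at the ball) (contact force between grip and chest above 30 N).
It fails at once if the toy fish is moved more than 20 mm (distance of fish from where it was at the start of the episode above 0.02 m).
It fails at once if the glue bottle is moved more than 20 mm (distance of glue from where it was at the start of the episode above 0.02 m).
It fails at once if the hammer is moved more than 20 mm (distance of hammer from where it was at the start of the episode above 0.02 m).
It also fails if it takes over 54 s, if anything falls off the work surface, if the arm or the gripper's body presses on something with over 40 N, if the wrist force passes 120 N, or if a joint passes its speed limit or range.

### The arm

A 6-joint arm with a two-finger parallel gripper is mounted at the origin on the work surface. World frame = base frame: x ahead of the robot, y to its left, z up, the work surface at z = 0. Lengths are in m, angles in rad, forces in N, time in s.
With the tool pointing down it reaches from about 0.35 to 0.775 m from the base axis. Payload 7.3 kg.
Tool frame: the origin (TCP) lies at the very end of the fingers, on their centre line; the grasp point (between the pads) lies robot.pinch_z behind it (robot.pinch_z is the distance from the TCP to the grasp point, in m); y points along the fingers, z is the direction in which the jaws open and shut, and the axes are right-handed (so a half turn about y gives the same grasp; the last joint's range is limited). The gripper opens to 92 mm and grips with 3 to 60 N. Pads are 19 mm wide; open, the fingers measure 130 mm over their backs; the gripper's body (75 mm by 190 mm) begins 47 mm behind the grasp point.
Start: joints at [-1.288, 0.342, 1.524, -0, 1.275, -0.146], TCP at [0.218, -0.477, 0.227] pointing down, gripper open.
Joint ranges: [-2.53, 2.53], [-0.77, 2.02], [0.04, 2.7], [-1, 4.14], [0.28, 2.66], [-3.11, 3.11]. Speed limits (rad/s): [2.57, 2.57, 3.14, 3.14, 3.14, 3.14].

### API

Orientations are given as [roll, pitch, yaw] about the fixed x, y, z axes, in that order (R = Rz(yaw) Ry(pitch) Rx(roll)).
In Python, from cell import status, viewer, robot gives the robot as it stands. The module is installed in compiled form; this text tells all that it offers.
- The arm moves only by the shell command python3 -m pendant 'ROWS' [FORCE]. ROWS is JSON, a list that holds one entry, the list of rows, each a list of 7 numbers: the shift along the tool's x, y, z in cm, then the turn, a rotation vector about the tool's x, y, z in rad, then the finger opening in cm, from 0 to 9.18. A call has 1 to 20 rows; each row is the pose to reach, as a shift and turn from the pose commanded when the call began, along the tool's axes at that moment; what a row does not reach only later rows make up. A row lasts 1/10 s, in which the tool goes at most 50 mm and 8.59 degrees, less where a joint would pass 70% of its speed; a pose out of reach is approached as far as the arm can. A call with a gripper value outside its range is refused whole. The fingers move at their own pace and stop on an object; FORCE is the grip in N (left out, the last holds). Time passes only in rows, so rows that repeat a pose let the fingers close. It gives the time, the measured TCP pose, the force and the opening at its end, in the units of the state.
- status.observe(): the state, without advancing time (a new reading comes with each control period).
- viewer.read_camera(name): name is "scene" or "top"; returns a dict with "image" (420x560x3 uint8, red, green, blue), "range_z" (420x560 float32, m along the optical axis (not along the pixel's ray), 0 where there is no reading), "fx", "fy", "cx", "cy" (pixels), "distortion" ([k1, k2, p1, p2, k3] as OpenCV has them; the pictures are not rectified), "camera_from_world" (4x4, takes a point from world to camera coordinates). Camera axes: x right, y up, looking along -z (the intrinsics and any distortion apply to the point x, -y, -z); pixel columns grow to the right and rows downward; lengths in m; the calibration is good to about 2 mm. A picture is of the moment at which its call begins.
- robot.hand_in(): hands the job in, once; it reports no verdict.
The state is a dict: "time": time; "qpos": joint angles; "qvel": joint speeds; "joint_efforts": joint torques, N m; "tool_pos": TCP position; "tool_rot": TCP orientation; "contact_force": force on the tool from outside, world axes, zero at the start; "torque": the same for the moment, N m; "opening": finger opening in m.
Only numpy, scipy, OpenCV 4.12 (cv2) and the standard library are available. Lean on these libraries where they do the work, as an engineer would, in place of code of your own. Each camera call takes 0.05 s, during which the arm holds its last target. There are 200 camera calls.

## Working session

There is one attempt and no reset: what is moved stays moved. The work goes in short steps, Python scripts to look and compute and a shell command to move; the robot and the scene stay as the last step left them, time stands still between calls to the robot, and variables do not carry over. Pictures are saved under pics/ and viewed, about 8 in all and at most 12, crops included, and the job is handed in when it is done.

```bash
mkdir -p pics
cat > h.py <<'E'
import numpy as np, cv2
from cell import status, viewer, robot
from scipy.spatial.transform import Rotation as R
def cam(n):
    return viewer.read_camera(n)
def save(c,f,roi=None,s=1):
    im=c["image"][...,::-1]
    if roi: im=im[roi[1]:roi[3],roi[0]:roi[2]]
    cv2.imwrite("pics/"+f,cv2.resize(im,None,fx=s,fy=s,interpolation=cv2.INTER_CUBIC))
def K(c): return np.array([[c["fx"],0,c["cx"]],[0,c["fy"],c["cy"]],[0,0,1.]])
def ray(c,uv):
    p=cv2.undistortPoints(np.array([[uv]],float),K(c),np.array(c["distortion"],float))[0,0]
    T=np.linalg.inv(c["camera_from_world"])
    return T[:3,3],T[:3,:3]@np.array([p[0],-p[1],-1.])
def plane(c,uv,z):
    o,d=ray(c,uv); return o+d*(z-o[2])/d[2]
def depth(c,uv):
    o,d=ray(c,uv); return o+d*c["range_z"][int(round(uv[1])),int(round(uv[0]))]
def tri(c1,u1,c2,u2):
    o1,d1=ray(c1,u1);o2,d2=ray(c2,u2)
    t=np.linalg.lstsq(np.c_[d1,-d2],o2-o1,rcond=None)[0]
    a,b=o1+t[0]*d1,o2+t[1]*d2
    return (a+b)/2,np.linalg.norm(a-b)
def proj(c,P):
    q=c["camera_from_world"]@np.r_[P,1]; q=q[:3]*[1,-1,-1]
    return cv2.projectPoints(q[None],np.zeros(3),np.zeros(3),K(c),np.array(c["distortion"],float))[0][0,0]
E
python3 - <<'E'
from h import *
s=status.observe(); print(s, robot.pinch_z)
im=[]
for n in("scene","top"):
    c=cam(n); save(c,n+"0.png"); print(n,np.linalg.inv(c["camera_from_world"])[:3].round(3).tolist(),c["fx"])
E
```

```text
{'time': 0.0, 'qpos': array([-1.28798224e+00,  3.42688678e-01,  1.52502219e+00, -2.99045762e-05,
        1.27541175e+00, -1.46015995e-01]), 'qvel': array([-0.00018863,  0.00077597, -0.00061807, -0.00010195, -0.00084161,
        0.00129993]), 'joint_efforts': array([-7.19100171e-05, -4.31237555e+01, -2.44226557e+01,  7.18872109e-02,
        5.59757254e-02, -1.17280642e-04]), 'tool_pos': array([ 0.21818576, -0.47705748,  0.22606084]), 'tool_rot': array([-1.57231416e+00,  1.94313254e-04, -2.71275399e+00]), 'contact_force': array([ 0.59808358,  0.2978004 , -0.74041455]), 'torque': array([ 0.03053031, -0.00918524,  0.00713433]), 'opening': 0.09181667758641607} 0.0188
scene [[-0.598, -0.488, 0.636, 1.359], [0.802, -0.372, 0.468, 0.576], [0.008, 0.789, 0.614, 0.893]] 413.48713771393307
top [[0.021, 0.993, -0.116, 0.388], [-1.0, 0.021, -0.001, 0.007], [0.002, 0.116, 0.993, 1.662]] 452.2207860164535
```

View pics/scene0.png

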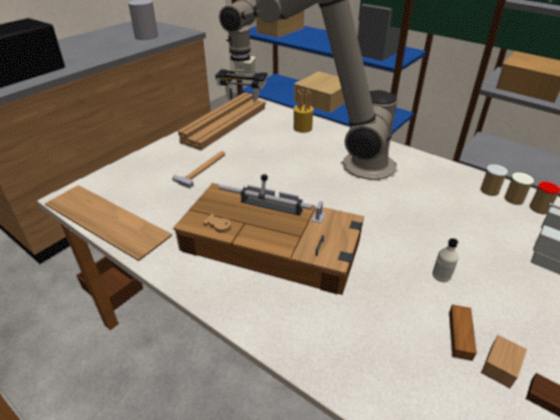

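View pics/top0.png

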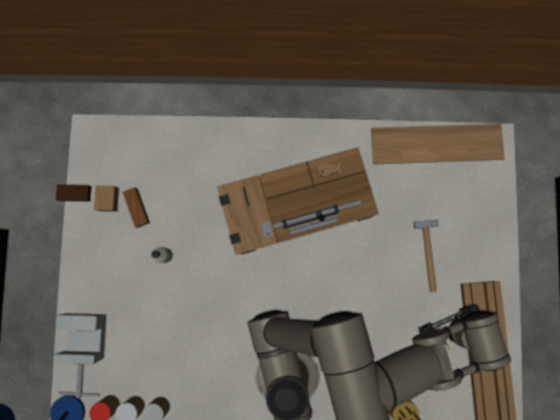

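The scene view shows the chest in the middle with the black ball at about (264,178), the keeper at about (319,211) and the fish at (218,224). The top view shows the ball at about (321,215), the chest corners at about (219,184), (359,149), (378,212) and (238,253), and the hammer at (427,250). Next I'll zoom in and measure.

Run:
```python
from h import *
a=cam("scene");b=cam("top")
A=cv2.resize(a["image"][165:225,210:340,::-1],None,fx=6,fy=6,interpolation=cv2.INTER_CUBIC)[:, :780]
B=cv2.resize(b["image"][190:240,250:380,::-1],None,fx=6,fy=6,interpolation=cv2.INTER_CUBIC)[:240+60,:780]
A=A[:300]
cv2.imwrite("pics/crop1.png",np.vstack([A,B]))
# black blobs
for n,c,r in(("s",a,(245,170,285,200)),("t",b,(270,195,365,240))):
    g=c["image"][r[1]:r[3],r[0]:r[2]].max(2)
    m=(g<45).astype(np.uint8); k=cv2.connectedComponentsWithStats(m)
    print(n,[(s.tolist(),(ce+[r[0],r[1]]).round(1).tolist()) for s,ce in zip(k[2][1:],k[3][1:]) if s[4]>4])
# deck corners: top view wooden chest mask by depth height
H,W=b["range_z"].shape
uv=np.mgrid[0:W,0:H].T.reshape(-1,1,2).astype(float)
p=cv2.undistortPoints(uv,K(b),np.array(b["distortion"],float))[:,0]
T=np.linalg.inv(b["camera_from_world"])
X=(np.c_[p[:,0],-p[:,1],-np.ones(len(p))]*b["range_z"].reshape(-1,1))@T[:3,:3].T+T[:3,3]
X=X.reshape(H,W,3)
m=((X[...,2]>.085)&(X[...,2]<.115)).astype(np.uint8); m[:, :200]=0;m[:,400:]=0;m[270:]=0;m[:130]=0
cs,_=cv2.findContours(cv2.morphologyEx(m,cv2.MORPH_CLOSE,np.ones((9,9))),0,1)
q=max(cs,key=cv2.contourArea); 
Pq=np.array([plane(b,x[0].astype(float),.1)[:2] for x in q],np.float32)
r=cv2.minAreaRect(Pq); print(r, cv2.boxPoints(r).round(4).tolist(), np.median(X[...,2][m>0]))
```

```text
s [([17, 6, 5, 5, 17], [263.8, 177.8]), ([0, 26, 2, 4, 7], [245.4, 197.3]), ([14, 27, 4, 2, 5], [260.8, 197.2])]
t [([64, 11, 3, 2, 5], [335.2, 206.4]), ([63, 15, 5, 4, 8], [335.2, 211.9]), ([46, 19, 9, 7, 42], [320.3, 217.0]), ([14, 30, 5, 3, 8], [285.8, 226.1])]
((0.617579460144043, -0.021488964557647705), (0.250552773475647, 0.5208368897438049), 17.211654663085938) [[0.42089998722076416, 0.19020000100135803], [0.574999988079071, -0.30730000138282776], [0.814300000667572, -0.23319999873638153], [0.6601999998092651, 0.26429998874664307]] 0.09945557046944775
```

View pics/crop1.png

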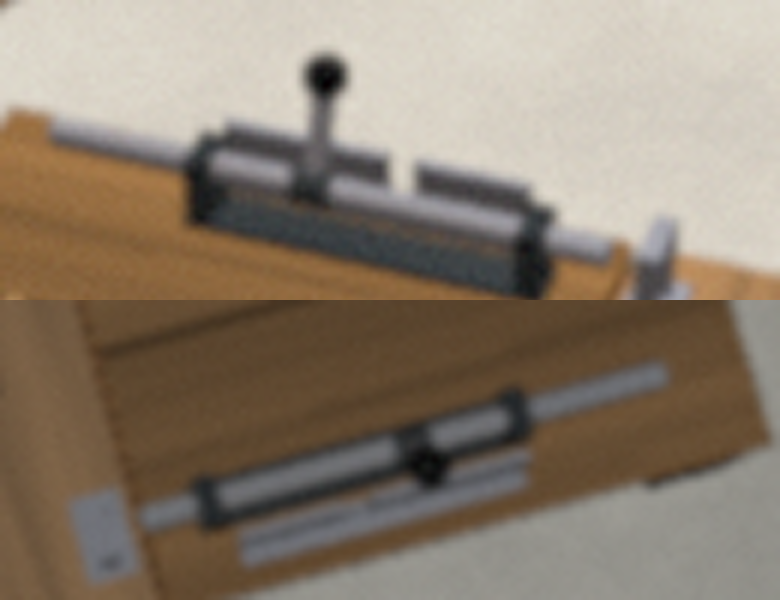

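The crop shows the ball at scene crop (325,76) and top crop (430,466). The rail's notch is clear in the scene crop as a gap between x≈388 and 416, with its top edge at y≈155–163. I'll measure the ball and notch from these.

```bash
cat >> h.py <<'E'
YAW=np.deg2rad(17.21); C=np.array([.6176,-.0215,0])
RC=R.from_euler('z',YAW).as_matrix()
toC=lambda P:RC.T@(np.asarray(P)-C)
toW=lambda p:C+RC@np.asarray(p)
E
python3 - <<'E'
from h import *
a=cam("scene");b=cam("top")
sA=lambda u,v:((u+.5)/6-.5+210,(v+.5)/6-.5+165)
sB=lambda u,v:((u+.5)/6-.5+250,(v-300+.5)/6-.5+190)
P,e=tri(a,sA(325,76),b,sB(430,466)); print("ball",P,e,toC(P))
P,e=tri(a,sA(655,228),b,sB(103,535)); print("keeper top~",toC(P),e)
for u,v in((388,156),(416,164),(228,124),(530,188)): print("rail top",toC(plane(a,sA(u,v),.144)).round(4))
for u,v in((402,178),): 
    o,d=ray(a,sA(u,v)); o=toC(o); d=RC.T@d; t=(-.095-o[0])/d[0]; print("notch on x plane",(o+t*d).round(4))
for u,v in((365,505),(242,555),(525,480)): print("top rail",toC(plane(b,sB(u,v),.144)).round(4))
for p in ((-.07,-.115,.144),(-.07,.067,.144),(-.095,.005,.144)): 
    q=proj(a,toW(p)); print("proj crop",((q+.5-[210,165])*6).round(), ((proj(b,toW(p))+.5-[250,190])*6+[0,300]).round())
E
```

```text
ball [ 0.54884066 -0.10091789  0.19035159] 0.00018448613184949894 [-0.08917851 -0.05551794  0.19035159]
keeper top~ [-0.07276152  0.12646428  0.15227906] 0.0009738960750163211
rail top [-0.0953 -0.0238  0.144 ]
rail top [-0.0936 -0.0077  0.144 ]
rail top [-0.0934 -0.1134  0.144 ]
rail top [-0.094   0.0542  0.144 ]
notch on x plane [-0.095  -0.016   0.1321]
top rail [-0.0964 -0.019   0.144 ]
top rail [-0.1044  0.0552  0.144 ]
top rail [-0.1077 -0.1095  0.144 ]
proj crop [208. 148.] [516. 414.]
proj crop [540. 220.] [205. 503.]
proj crop [440. 168.] [324. 515.]
```

Checks agree: ball height 0.190 against 0.189 for a≈0.33 rad, travel ≈4.5 mm, and rail x −94 to −95 mm. The notch lies at chest y ≈ −16 mm, which is a travel of about 44–45 mm. I'll grip the ball with the jaws along chest y, so next I work out the approach.

```bash
cat >> h.py <<'E'
RT=R.from_euler('z',YAW-np.pi)*R.from_euler('x',-np.pi/2)  # tool x=-chest x, y=down, z=-chest y
def go(pc):
    s=status.observe(); r=R.from_euler('xyz',s["tool_rot"])
    print("shift cm",(r.inv().apply(toW(pc)-s["tool_pos"])*100).round(2),"turn",(r.inv()*RT).as_rotvec().round(3))
def st():
    s=status.observe(); print("t",round(s["time"],2),"tcp chest mm",(toC(s["tool_pos"])*1e3).round(1),"F chest",(RC.T@s["contact_force"]).round(2),"open",round(s["opening"]*1e3,1))
E
python3 -c "
from h import *
st(); go([-.089,-.0555,.265])"
```

```text
t 0.3 tcp chest mm [-516.3 -317.3  226.5] F chest [-0.35 -0.19  0.08] open 91.9
shift cm [-45.73  -3.84 -20.49] turn [ 0.     0.128 -0.   ]
```

```bash
python3 -m pendant '[[[-3,-2,-1.5,0,0.03,0,5],[-7,-3.8,-3,0,0.06,0,5],[-11,-3.8,-5,0,0.1,0,5],[-15,-3.8,-6.7,0,0.128,0,5],[-19,-3.8,-8.5,0,0.128,0,5],[-23,-3.8,-10.3,0,0.128,0,5],[-27,-3.8,-12.1,0,0.128,0,5],[-31,-3.8,-13.9,0,0.128,0,5],[-35,-3.8,-15.7,0,0.128,0,5],[-39,-3.8,-17.5,0,0.128,0,5],[-43,-3.8,-19.3,0,0.128,0,5],[-45.7,-3.8,-20.5,0,0.128,0,5],[-45.7,-3.8,-20.5,0,0.128,0,5],[-45.7,-3.8,-20.5,0,0.128,0,5]]]'
python3 - <<'E'
from h import *
st(); go([-.089,-.0555,.176])
a=cam("scene");save(a,"s2.png",(190,110,340,230),5)
E
```

```text
time: 1.7
tool_pos: [0.5486, -0.1007, 0.2643]
tool_rot: [-1.571, -0.001, -2.839]
contact_force: [-0.0, -0.8, 0.9]
opening: 0.0497
t 1.7 tcp chest mm [-89.4 -55.2 264.3] F chest [-0.26 -0.75  0.94] open 49.7
shift cm [-0.04  8.83  0.03] turn [0.    0.002 0.001]
```

View pics/s2.png

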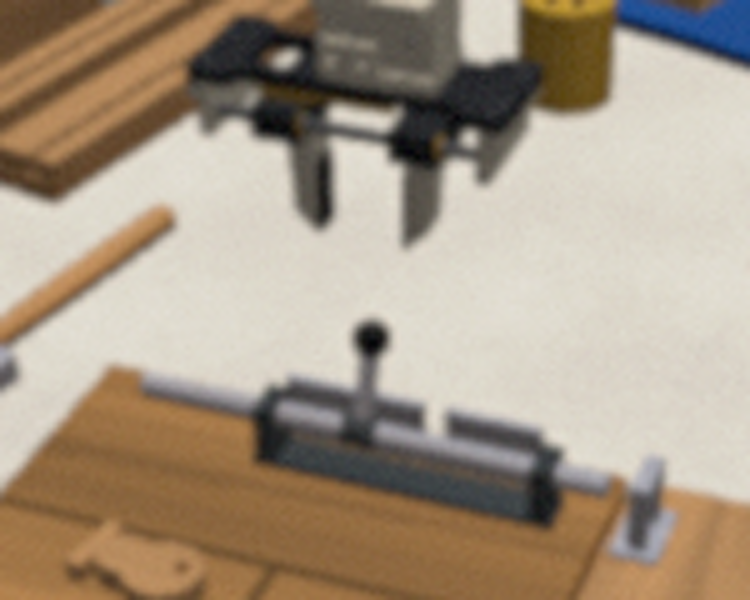

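The open jaws (tips at about (318,228) and (405,245)) straddle the ball at (370,338), well centred. I'll go down and grip.

```bash
python3 -m pendant '[[[0,3,0,0,0,0,5],[0,6,0,0,0,0,5],[0,8,0,0,0,0,5],[0,8.8,0,0,0,0,5],[0,8.8,0,0,0,0,5],[0,8.8,0,0,0,0,3.2],[0,8.8,0,0,0,0,2],[0,8.8,0,0,0,0,1.5],[0,8.8,0,0,0,0,1.5],[0,8.8,0,0,0,0,1.5],[0,8.8,0,0,0,0,1.5]]]' 10; python3 -c "
from h import *
st()"
```

```text
time: 2.85
tool_pos: [0.549, -0.1009, 0.1774]
tool_rot: [-1.57, 0.001, -2.841]
contact_force: [-1.1, 1.4, 5.0]
opening: 0.0228
t 2.85 tcp chest mm [-89.1 -55.5 177.4] F chest [-0.61  1.61  4.99] open 22.8
```

```bash
python3 -m pendant '[[[0,0,-0.3,0,0,0,1.5],[0,0,-0.8,0,0,0,1.5],[0,0,-1.3,0,0,0,1.5],[0,0,-1.8,0,0,0,1.5],[0,0,-2.3,0,0,0,1.5],[0,0,-2.8,0,0,0,1.5],[0,0,-3.3,0,0,0,1.5],[0,0,-3.7,0,0,0,1.5],[0,0,-3.9,0,0,0,1.5],[0,0,-3.9,0,0,0,1.5],[0,0,-3.9,0,0,0,1.5],[0,0,-3.9,0,0,0,1.5]]]' 10
python3 - <<'E'
from h import *
st()
a=cam("scene");save(a,"s3.png",(230,140,330,220),7)
E
```

```text
time: 4.05
tool_pos: [0.5375, -0.0639, 0.1773]
tool_rot: [-1.57, 0.001, -2.841]
contact_force: [-0.8, -1.2, 5.3]
opening: 0.0227
t 4.05 tcp chest mm [-89.1 -16.8 177.3] F chest [-1.14 -0.91  5.34] open 22.7
```

View pics/s3.png

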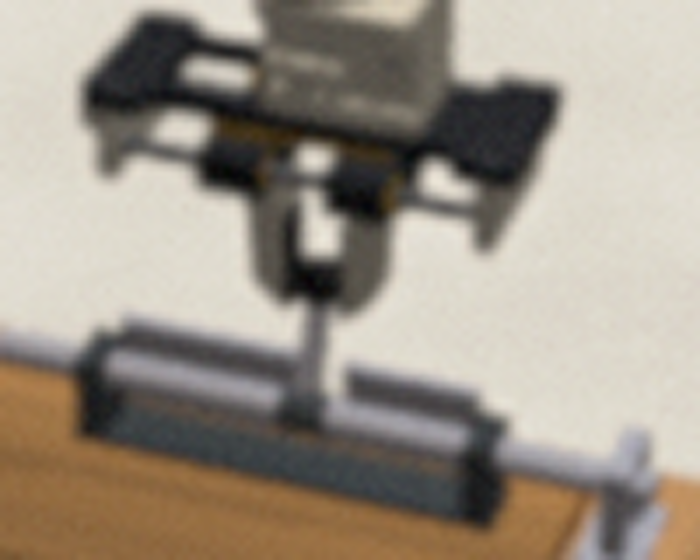

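The bolt is now at about 43 mm, with the stem (312,350) standing just at the notch's left part and the right edge of the notch at about (347,368). The grip looks a little high on the ball (upward force 5 N, chord 22.7 mm), so I'll regrip about 7 mm lower and lightly (3 N), shifting 1.2 mm more.

```bash
python3 -m pendant '[[[0,0,-0.1,0,0,0,1.5],[0,0,-0.13,0,0,0,1.5],[0,0,-0.13,0,0,0,3.2],[0,0,-0.13,0,0,0,3.2],[0,0.7,-0.13,0,0,0,3.2],[0,0.7,-0.13,0,0,0,3.2],[0,0.7,-0.13,0,0,0,3.2],[0,0.7,-0.13,0,0,0,1.5],[0,0.7,-0.13,0,0,0,1.5],[0,0.7,-0.13,0,0,0,1.5],[0,0.7,-0.13,0,0,0,1.5]]]' 3
python3 - <<'E'
from h import *
st(); a=cam("scene")
m=a["image"][175:190,262:290].max(2)
print(m)
for p in((-.089,-.0155,.189),(-.095,-.0155,.186)): print(proj(a,toW(p)))
E
```

```text
time: 5.2
tool_pos: [0.5368, -0.0627, 0.1697]
tool_rot: [-1.57, 0.0, -2.841]
contact_force: [1.3, -1.3, -0.6]
opening: 0.0233
t 5.2 tcp chest mm [-89.4 -15.4 169.7] F chest [ 0.87 -1.65 -0.62] open 23.3
[[225 227 221 188 135  96  89  85  72  46  47 121 187 213 219 212 186 136
   95  86  89  87  84  99 147 204 228 228]
 [224 226 225 192 143  95  89  87  73  47  44  93 145 161 166 159 143 110
   88  88  89  89  95 106 153 202 227 225]
 [225 223 224 201 150 102  87  87  70  50  30  57  85  89  86  90  87  83
   83  87  88  89  94 115 161 208 225 225]
 [223 225 225 208 159 108  87  86  77  53  27  28  36  33  36  43  48  64
   77  89  90  90  96 125 174 209 224 224]
 [225 225 227 215 163 107  84  85  77  54  26  14  16  30  30  28  40  64
   82  85  89  91  97 128 178 212 223 223]
 [225 224 227 213 166 109  87  87  76  53  23  12  15  25  13  26  37  63
   80  89  88  88 100 127 175 214 224 224]
 [225 224 226 217 173 118  91  87  74  46  23  20  18  11  18  23  34  65
   81  89  90  87 104 134 186 218 224 225]
 [222 224 225 221 192 147 108  87  74  46  41  49  45  25  29  37  59  64
   8
[... 214 characters left out ...]
 96 121 131 114
   86  87  91 123 176 212 225 225 224 224]
 [223 224 224 224 225 225 207 174 136 137 165 159 133 108 117 142 148 119
   93  96 123 162 197 224 224 224 223 223]
 [218 224 223 227 224 226 221 207 188 194 200 174 133 109 119 147 159 126
  113 139 169 203 218 224 223 222 222 221]
 [200 208 213 218 221 223 223 221 215 225 216 175 134 107 122 160 170 155
  159 188 209 222 225 222 223 223 222 222]
 [157 167 179 188 196 202 208 215 217 222 211 170 121 108 132 176 199 201
  205 216 224 224 224 224 222 222 222 223]
 [110 122 128 139 148 165 176 185 190 198 189 158 116 108 135 188 220 225
  221 223 225 225 223 222 222 223 223 224]]
[275.96847593 180.17732441]
[276.66093614 179.95778131]
```

```bash
python3 -m pendant '[[[0.45,0.18,0,0,0,0,1.5],[0.93,0.41,0,0,0,0,1.5],[1.4,0.7,0,0,0,0,1.5],[1.92,1.09,0,0,0,0,1.5],[2.25,1.4,0,0,0,0,1.5],[2.45,1.58,0,0,0,0,1.5],[2.56,1.72,0,0,0,0,1.5],[2.68,1.85,0,0,0,0,1.5],[2.8,2.0,0,0,0,0,1.5],[2.9,2.15,0,0,0,0,1.5],[2.94,2.18,0,0,0,0,1.5],[2.94,2.18,0,0,0,0,1.5]]]'
python3 - <<'E'
from h import *
st(); a=cam("scene");save(a,"s4.png",(230,140,330,220),7)
E
```

```text
time: 6.45
tool_pos: [0.5086, -0.0713, 0.1478]
tool_rot: [-1.571, -0.0, -2.841]
contact_force: [0.1, -2.4, 1.4]
opening: 0.0236
t 6.45 tcp chest mm [-118.9  -15.3  147.8] F chest [-0.63 -2.29  1.39] open 23.6
```

View pics/s4.png

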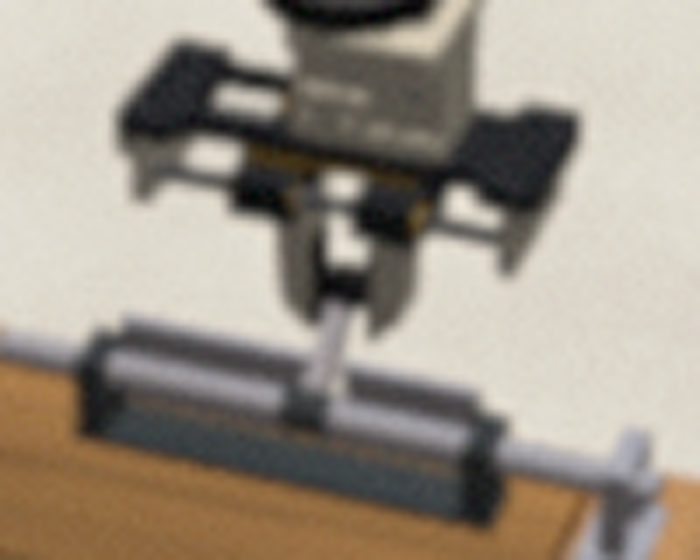

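The fingers hold the ball at about (343,282), and the stem appears to lie into the notch with only about 1.4 N of upward force. I'll go on down gently.

```bash
python3 -m pendant '[[[0.1,0.16,0,0,0,0,1.5],[0.2,0.32,0,0,0,0,1.5],[0.32,0.51,0,0,0,0,1.5],[0.32,0.51,0,0,0,0,1.5]]]'
python3 - <<'E'
from h import *
st(); a=cam("scene");save(a,"s5.png",(230,140,330,220),7)
c=a["image"][170:195,268:292].max(2)<40
ys,xs=np.nonzero(c); print(xs.mean()+268,ys.mean()+170)
for al in(.87,1.05): print(al,proj(a,toW((-.07-.06*np.sin(al),-.0153,.132+.06*np.cos(al)))))
E
```

```text
time: 6.9
tool_pos: [0.5054, -0.0722, 0.1425]
tool_rot: [-1.571, -0.0, -2.841]
contact_force: [0.8, -3.2, -0.9]
opening: 0.0232
t 6.9 tcp chest mm [-122.2  -15.3  142.5] F chest [-0.16 -3.29 -0.93] open 23.2
281.0 175.4313725490196
0.87 [279.07564529 180.52908354]
1.05 [279.75447741 181.8274891 ]
```

View pics/s5.png

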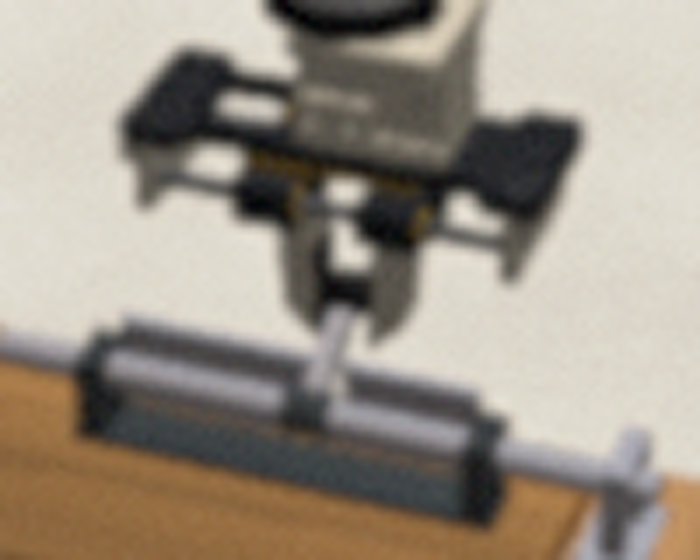

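The ball sits at about (345,288) and the stem is visibly lower. No resistance is felt, so I'll carry on.

```bash
python3 -m pendant '[[[0.2,0.4,0,0,0,0,1.5],[0.39,0.82,0,0,0,0,1.5],[0.5,1.1,0,0,0,0,1.5],[0.58,1.39,0,0,0,0,1.5],[0.58,1.39,0,0,0,0,1.5]]]'
python3 - <<'E'
from h import *
st(); a=cam("scene");save(a,"s6.png",(230,140,330,220),7)
E
```

```text
time: 7.45
tool_pos: [0.4999, -0.0739, 0.1284]
tool_rot: [-1.571, -0.0, -2.841]
contact_force: [1.1, -2.7, -2.3]
opening: 0.0235
t 7.45 tcp chest mm [-128.   -15.3  128.4] F chest [ 0.2  -2.93 -2.31] open 23.5
```

View pics/s6.png

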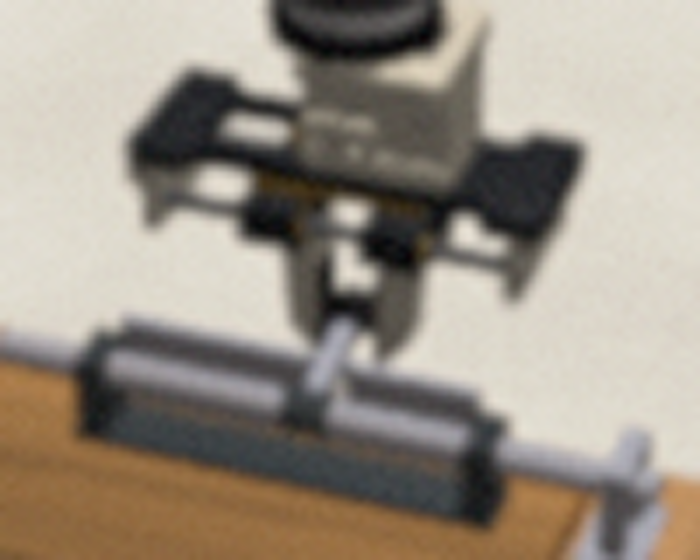

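The ball top has moved down to about (350,297) and the stem lies lower in the notch. Now the last part.

```bash
python3 -m pendant '[[[0.07,0.29,0,0,0,0,1.5],[0.13,0.58,0,0,0,0,1.5],[0.17,0.88,0,0,0,0,1.5],[0.2,1.17,0,0,0,0,1.5],[0.22,1.4,0,0,0,0,1.5],[0.22,1.58,0,0,0,0,1.5],[0.22,1.58,0,0,0,0,1.5]]]'
python3 - <<'E'
from h import *
st(); a=cam("scene");save(a,"s7.png",(230,140,330,220),7)
for al in(.87,1.05,1.3,1.4,1.57): print(al,((proj(a,toW((-.07-.06*np.sin(al),-.0153,.132+.06*np.cos(al))))+.5-[230,140])*7).round())
E
```

```text
time: 8.2
tool_pos: [0.4978, -0.0746, 0.1127]
tool_rot: [-1.571, -0.001, -2.841]
contact_force: [0.7, -2.6, -2.3]
opening: 0.0235
t 8.2 tcp chest mm [-130.1  -15.3  112.7] F chest [-0.1  -2.66 -2.28] open 23.5
0.87 [347. 287.]
1.05 [352. 296.]
1.3 [356. 315.]
1.4 [357. 324.]
1.57 [358. 341.]
```

View pics/s7.png

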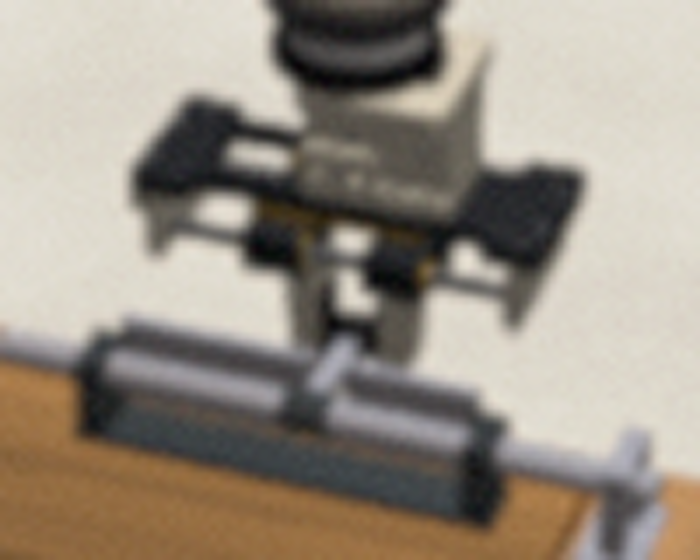

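The stem now lies through the notch with the ball behind the rail, its top at about (350,318). A centre at (358,341) is expected for 1.57 rad. I'll let go and rise clear.

```bash
python3 -m pendant '[[[0,0,0,0,0,0,3.6],[0,0,0,0,0,0,4],[0,0,0,0,0,0,4],[0,0,0,0,0,0,4],[0,-1.5,0,0,0,0,4],[0,-4,0,0,0,0,4],[0,-8,0,0,0,0,4],[0,-12,0,0,0,0,4],[0,-16,0,0,0,0,4],[0,-19,0,0,0,0,4],[0,-19,0,0,0,0,4],[0,-19,0,0,0,0,4]]]'
python3 - <<'E'
from h import *
st(); a=cam("scene"); 
sA=lambda u,v:((u+.5)/7-.5+230,(v+.5)/7-.5+140)
save(a,"s8.png",(230,140,330,220),7)
E
```

```text
time: 9.45
tool_pos: [0.4979, -0.0745, 0.3032]
tool_rot: [-1.57, 0.001, -2.841]
contact_force: [0.2, -0.8, -0.5]
opening: 0.0404
t 9.45 tcp chest mm [-130.   -15.2  303.2] F chest [-0.05 -0.85 -0.5 ] open 40.4
```

View pics/s8.png

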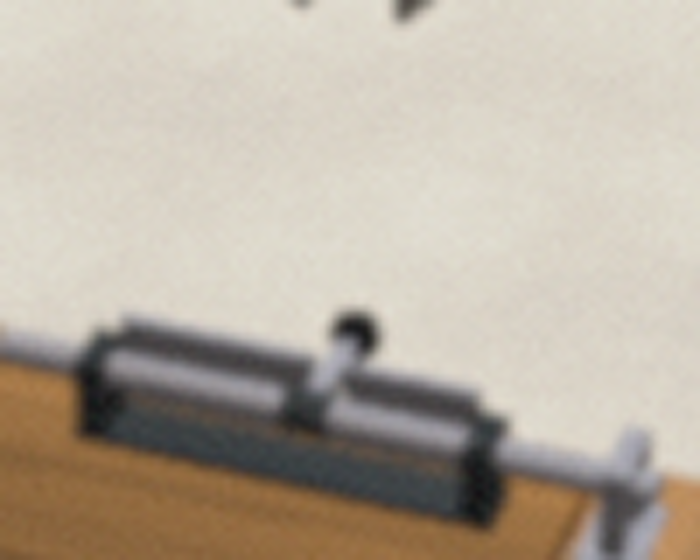

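The ball rests free at about (355,333), which reads as 1.49–1.57 rad, close to the pixel accuracy. I'll feel its top with closed fingers, stepping down gently, to confirm it is fully down.

```bash
python3 -m pendant '[[[0,3,0,0,0,0,1],[0,7,0,0,0,0,0],[0,11,0,0,0,0,0],[0,13,0,0,0,0,0],[0,14,0,0,0,0,0],[0,14.6,0,0,0,0,0],[0,15,0,0,0,0,0],[0,15.2,0,0,0,0,0],[0,15.2,0,0,0,0,0],[0,15.2,0,0,0,0,0]]]'; python3 -c "
from h import *
st()"; python3 -m pendant '[[[0,0.1,0,0,0,0,0],[0,0.2,0,0,0,0,0],[0,0.3,0,0,0,0,0],[0,0.3,0,0,0,0,0],[0,0.3,0,0,0,0,0]]]'; python3 -c "
from h import *
st()"
```

```text
time: 10.5
tool_pos: [0.4984, -0.0747, 0.1518]
tool_rot: [-1.57, 0.001, -2.841]
contact_force: [0.8, 0.5, 1.1]
opening: 0.0008
t 10.5 tcp chest mm [-129.6  -15.5  151.8] F chest [0.87 0.21 1.14] open 0.8
time: 11.0
tool_pos: [0.498, -0.0746, 0.1481]
tool_rot: [-1.571, -0.0, -2.841]
contact_force: [1.3, 0.3, 0.2]
opening: 0.0002
t 11.0 tcp chest mm [-130.   -15.3  148.1] F chest [ 1.28 -0.13  0.17] open 0.2
```

```bash
python3 -m pendant '[[[0,0.1,0,0,0,0,0],[0,0.2,0,0,0,0,0],[0,0.2,0,0,0,0,0],[0,0.2,0,0,0,0,0]]]'; python3 -m pendant '[[[0,0.1,0,0,0,0,0],[0,0.15,0,0,0,0,0],[0,0.15,0,0,0,0,0],[0,0.15,0,0,0,0,0]]]'; python3 -c "
from h import *
st()"
```

```text
time: 11.4
tool_pos: [0.498, -0.0746, 0.1461]
tool_rot: [-1.571, -0.0, -2.841]
contact_force: [-0.2, -0.6, 0.0]
opening: 0.0002
time: 11.8
tool_pos: [0.4979, -0.0746, 0.1446]
tool_rot: [-1.571, -0.0, -2.841]
contact_force: [0.9, -0.3, 1.5]
opening: 0.0004
t 11.8 tcp chest mm [-130.   -15.3  144.6] F chest [ 0.75 -0.49  1.55] open 0.4
```

The tips reached z=144.6 mm with only 1.5 N, so the ball's top is at the 144 mm it must have at 1.57 rad: fully down. I'll back off and take a last look.

```bash
python3 -m pendant '[[[0,-2,0,0,0,0,0],[0,-6,0,0,0,0,0],[0,-10,0,0,0,0,0],[0,-14,0,0,0,0,0],[0,-16,0,0,0,0,0],[0,-16,0,0,0,0,0],[0,-16,0,0,0,0,0]]]'
python3 - <<'E'
from h import *
st(); a=cam("scene"); save(a,"s9.png",(160,110,480,330),2.4)
E
```

```text
time: 12.5
tool_pos: [0.4978, -0.0745, 0.3041]
tool_rot: [-1.571, -0.0, -2.841]
contact_force: [-0.7, -0.4, -0.7]
opening: 0.0007
t 12.5 tcp chest mm [-130.1  -15.1  304.1] F chest [-0.84 -0.17 -0.7 ] open 0.7
```

View pics/s9.png

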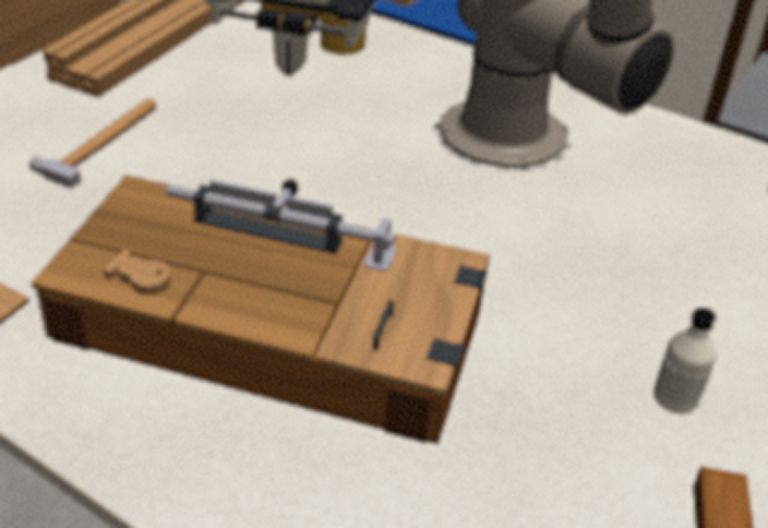

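The rod tip is in the keeper at about (383,235) and the handle lies down, with its ball at (289,187). Fish, hammer and glue are where they were, and the gripper is clear. Handing in.

```bash
python3 -c "
from cell import robot
print(robot.hand_in())"
```

```text
the job is handed in; nothing more can be done
None
```

The hatch is bolted and the job is handed in, at about 12.5 s of the 54 s allowed. The hand-in reported no verdict.

- **What I did:** I gripped the ball and slid the bolt to about 45 mm of travel, where the camera showed the notch. I then regripped at 3 N, turned the handle down along its arc into the notch, let go and backed off.
- **Force:** the tool's force readings while turning were only a few newtons. I never felt the rail's stop at 0.87 rad.
- **Last checks:** the final picture shows the rod in the keeper, the handle down, and the fish, glue and hammer unmoved by eye. The arm was clear, with less than about 1 N of residual force.
- **A check that disagreed:** after release, the ball's place in the picture read about 1.49 rad instead of 1.57. That is about one pixel, near the limit of the calibration. Feeling with closed fingers found the ball's top at no more than 144.6 mm with about 1.5 N, against 144 mm when fully down, so the handle is turned to about 1.56 rad or more.
- **Margin on travel:** the bolt's 45 mm is only about 5 mm above the 40 mm needed. It is at the low end of the stated 45 to 85 mm range.

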